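# Fit a brake disc onto the studs of an upright hub

### The arm

A 6-joint arm with a two-finger parallel gripper is mounted at the origin on the work surface. World frame = base frame: x ahead of the robot, y to its left, z up, the work surface at z = 0. Lengths are in m, angles in degrees, forces in N, time in s.
With the tool pointing down it reaches from about 0.4 to 0.825 m from the base axis. Payload 7 kg.
Tool frame: the origin (TCP) lies at the very end of the fingers, on their centre line; the grasp point (between the pads) lies 19 mm behind it; z points along the fingers, y is the line along which they close (so a half turn about z gives the same grasp; the last joint's range is limited). The gripper opens to 88 mm and grips with 3 to 60 N. Pads are 19 mm wide; open, the fingers measure 130 mm over their backs; the gripper's body (78 mm by 193 mm) begins 47 mm behind the grasp point.
Start: joints at [83.256, 20.546, 0.682, 0, -70.136, -16.507], TCP at [0.266, 0.62, 0.227] pointing down, gripper open.
Joint ranges: [-176.03, 176.03], [-82.01, 121.73], [-58.28, 71.71], [-173.87, 95.51], [-174.79, -0.11], [-173.66, 173.66]. Speed limits (degrees/s): [136.94, 136.94, 172.46, 180, 180, 180].

### API

Orientations are given as [roll, pitch, yaw] about the fixed x, y, z axes, in that order (R = Rz(yaw) Ry(pitch) Rx(roll)).
In Python, from plant import get_state, imaging, r, finder gives the robot as it stands.
- The arm moves only by the shell command python3 -m handwheel 'ROWS' [FORCE]. ROWS is JSON, a list of rows, each a list of 5 numbers: the closure, from 0 (fully open) to 1 (shut), then the shift along the world's x, y, z in cm, then the turn about the world's z in degrees. A call has 1 to 8 rows; each row is the pose to reach, as a shift and turn from the pose commanded when the call began; what a row does not reach only later rows make up. A row lasts 1/8 s, in which the tool goes at most 62.5 mm and 10.7 degrees, less where a joint would pass 70% of its speed; a pose out of reach is approached as far as the arm can. A call with a gripper value outside its range is refused whole. The fingers move at their own pace and stop on an object; FORCE is the grip in N (left out, the last holds). Time passes only in rows, so rows that repeat a pose let the fingers close. It gives the time, the measured TCP pose, the force, the opening and the grip force at its end, in the units of the state.
- get_state(): the state, without advancing time (a new reading comes with each control period).
- imaging.capture(name): name is "side" or "top"; returns (picture, depth): 400x640x3 uint8, red, green, blue; 400x640 float32, m along the optical axis (not along the pixel's ray), 0 where there is no reading.
- imaging.get_calibration(name): a dict with "fx", "fy", "cx", "cy" (pixels), "dist" ([k1, k2, p1, p2, k3] as OpenCV has them; the pictures are not rectified), "rvec" (rotation vector, rad) and "tvec" (3), from world to camera coordinates, as OpenCV has them. Camera axes: x right, y down, z forward; pixel columns grow to the right and rows downward; lengths in m; the calibration is good to about 2 mm. A picture is of the moment at which its call begins. get_calibration takes no time and is no camera call.
- r.close_job(): hands the job in; it is judged then, once.
Trained networks look in the newest picture that a camera, given by its name, has taken for a name from the list of things; names that differ only in an ending like _2 or _b are one class to them, and where a whole thing is asked for, a point or a joint stands for the part that bears it (a point fixed in the world has none). Each returns a list of dicts, best first, with "p" (0 to 1); they miss things now and then, are a little off and sometimes report something else, mostly with a low value. They report only what shows in the picture. A call takes as long as a camera call. They do not tell look-alikes from the thing itself.
- finder.cut_out(camera, query): "region" (400x640 bool, what is visible of it) and "pixel" ([column, row] in pixels, amid what is visible of it).
The state is a dict: "time_s": time; "joints": joint angles; "qd": joint speeds; "joint_torque": joint torques, N m; "tcp_pos": TCP position; "eef_rot": TCP orientation; "contact_force": force on the tool from outside, world axes, zero at the start; "moment": the same for the moment, N m; "gripper_width": finger opening in m; "gripper_force": force on a finger pad.
Only numpy, scipy, OpenCV 4.12 (cv2) and the standard library are available. Lean on these libraries where they do the work, as an engineer would, in place of code of your own. Each camera call takes 0.05 s, during which the arm holds its last target. There are 200 camera calls.

### The job

Fit the brake disc onto the hub that stands upright in the bench vise: lower it over the hub's collar, turn it gently until its six holes find the six studs, and slide it down until it lies flush on its seat. Feel for the fit and never force it, leave the other things on the bench where they are, and let go of the disc when it is home.

Things in the scene. Friction and masses are not known exactly. Their poses are not given: they have to be found in the camera images.
- disc: Bicycle brake disc lying flat, 0.12 to 0.2 kg: steel ring 160 mm outside, 129 mm inside, 2 mm thick, joined by six arms 7 mm wide, 3 mm thick to a 6 mm thick aluminium hexagon, 62 mm across flats, with a 35 mm bore and six 6.6 mm holes on a 44 mm circle. Origin: centre of the underside, z up. Holes, arms and hexagon corners lie at 0, 60, 120.. degrees from its x axis. It goes on as it lies, this underside down.
- disc_flat (a point): Middle of one side face of the disc's hexagon, 31 mm from the disc's axis at 30 degrees from its x axis, 3 mm above its underside; the other flats face 90, 150, 210.. degrees. Between the arms an open window runs from each flat 33 mm out to the steel ring: fingers lowered into two opposite windows pinch the hexagon across its flats (62 mm).
- seat (a point): Where the disc belongs: centre of the flat face, 52 mm across, of the adapter ring on the hub, 172 mm above the bench, z up along the hub's axis. Seated, the disc's origin is at this point. This pose does NOT tell how the hub is turned: it stands in the vise at any angle (x here is the vise's), so the studs' angle must be seen or felt. The hub is clamped and does not turn by hand.
- stud_level (a point): On the hub's axis at the height of the stud tips, 8 mm above the seat. Six studs of 5 mm diameter with domed tips stand on a 44 mm circle, 60 degrees apart, at an unreported angle. A disc over the collar but wrongly turned rests here on the tips; turned to within about 2 degrees of a match (one every 60 degrees) it can go down.
- collar_top (a point): On the hub's axis at the top of the central collar, 12.5 mm above the seat. The collar is 33 mm in diameter (1 mm of play all round in the disc's bore), its rim tapering to 28 mm over the top 3 mm; inside it a 19 mm axle end rises 5.5 mm higher. The collar holds the disc centred before it meets the studs.
- vise: Blue bench vise fixed to the bench; the bicycle hub stands upright in its jaws, 190 mm high in all and nowhere wider than 56 mm. Origin on the bench below the hub's axis, z up. Jaws 95 mm high, 80 mm wide along y; handle bar 140 mm from the origin on the -x side, up to 112 mm high; base and anvil reach 90 mm on +x; 100 mm wide.
- lockring: Bystander: knurled aluminium lockring for a later job, 45 mm outside, 34 mm inside, 8 mm high, lying on the bench. Origin: centre of its underside.
- tape_measure: Bystander: yellow and black tape measure, 70 x 36 x 62 mm, standing on the bench. Origin: centre of its underside.
- hex_keys: Bystander: set of steel hex keys in a blue holder 60 x 30 x 16 mm, keys reaching 75 mm along its +x. Origin: centre of the holder's underside.
- grease_tub: Bystander: white tub of grease with a black cap, 72 mm in diameter, 62 mm high. Origin: centre of its underside.
Mind the look-alikes: they are no part of the job. Several things look just like the disc: the one meant starts nearest to the robot's base.

How it is judged:
By the outcome, as a careful person would: the job done as asked, in the order asked, and still so for the second after the job is handed in, with the robot touching nothing.
It also fails if it takes over 70 s, if anything falls off the work surface, if the arm or the gripper's body presses on something with over 40 N, if the wrist force passes 120 N, or if a joint passes its speed limit or range.

## Working session

There is one attempt and no reset: what is moved stays moved. The work goes in short steps, Python scripts to look and compute and a shell command to move; the robot and the scene stay as the last step left them, time stands still between calls to the robot, and variables do not carry over. Pictures are saved under pics/ and viewed, at most 10 in all, crops included, and the job is handed in when it is done.

```bash
mkdir -p pics; cat > h.py <<'E'
import numpy as np, cv2
from plant import get_state, imaging, r, finder
def cal(n):
    c=imaging.get_calibration(n); K=np.array([[c['fx'],0,c['cx']],[0,c['fy'],c['cy']],[0,0,1.]])
    R=cv2.Rodrigues(np.array(c['rvec'],float))[0]; t=np.array(c['tvec'],float).ravel()
    return K,np.array(c['dist'],float),R,t
def rays(n,px):
    K,d,R,t=cal(n)
    u=cv2.undistortPoints(np.array(px,float).reshape(-1,1,2),K,d)[:,0]
    return -R.T@t, np.c_[u,np.ones(len(u))], R,t
def on_z(n,px,z):
    C,u,R,t=rays(n,px); D=u@R; return C+D*((z-C[2])/D[:,2])[:,None]
def by_depth(n,px,dep):
    C,u,R,t=rays(n,px); return (u*np.asarray(dep)[:,None]-t)@R
def proj(n,P):
    K,d,R,t=cal(n); return cv2.projectPoints(np.array(P,float).reshape(-1,1,3),cv2.Rodrigues(R)[0],t,K,d)[0][:,0]
def save(n,im): cv2.imwrite('pics/'+n,cv2.cvtColor(im,cv2.COLOR_RGB2BGR))
E
python3 - <<'E'
from h import *
for n in('top','side'):
    im,d=imaging.capture(n); save(n+'0.png',im); np.savez(n+'0.npz',im=im,d=d)
    print(n,'cam',np.round(rays(n,[[320,200]])[0],3))
    for q in('disc','vise','seat','stud_level','lockring'):
        for o in finder.cut_out(n,q)[:5]:
            m=o['region']&(d>0); v,u=np.nonzero(m)
            P=by_depth(n,np.c_[u,v],d[m]) if len(u) else np.zeros((1,3))
            print(q,round(o['p'],2),np.round(o['pixel']),len(u),np.round(np.median(P,0),3),np.round(P.min(0),3),np.round(P.max(0),3))
s=get_state();print(s['time_s'],s['tcp_pos'],s['eef_rot'])
E
```

```text
top cam [ 0.494 -0.052  1.239]
disc 0.93 [215. 134.] 1233 [0.813 0.234 0.004] [ 0.736  0.15  -0.007] [0.895 0.31  0.013]
disc 0.86 [362. 141.] 1299 [ 0.803 -0.177  0.003] [ 0.726 -0.255 -0.006] [ 0.887 -0.098  0.013]
disc 0.75 [343. 215.] 1132 [ 0.591 -0.13   0.003] [ 0.514 -0.208 -0.006] [ 0.672 -0.051  0.012]
disc 0.68 [468. 245.] 1344 [ 0.477 -0.508  0.003] [ 0.397 -0.589 -0.006] [ 0.557 -0.432  0.013]
vise 0.62 [221. 211.] 2362 [0.572 0.204 0.069] [ 0.43   0.159 -0.003] [0.673 0.285 0.194]
seat 0.7 [221. 207.] 2382 [0.573 0.203 0.069] [ 0.43   0.159 -0.003] [0.675 0.286 0.194]
seat 0.19 [141. 224.] 646 [0.532 0.426 0.061] [ 0.496  0.402 -0.004] [0.568 0.489 0.069]
stud_level 0.93 [222. 212.] 2521 [0.573 0.203 0.067] [ 0.43   0.157 -0.006] [0.678 0.279 0.194]
lockring 0.45 [292. 263.] 34 [0.427 0.009 0.009] [ 0.419 -0.013  0.003] [0.46  0.025 0.013]
side cam [ 0.331 -0.85   1.098]
disc 0.98 [390. 237.] 861 [ 0.806 -0.176  0.003] [ 0.723 -0.256 -0.006] [ 0.883 -0.098  0.015]
disc 0.84 [321. 246.] 818 [ 0.589 -0.133  0.004] [ 0.511 -0.208 -0.005] [ 0.669 -0.051  0.013]
disc 0.73 [346. 164.] 280 [0.806 0.218 0.005] [ 0.737  0.15  -0.003] [0.884 0.305 0.015]
disc 0.66 [328. 367.] 1158 [ 0.488 -0.506  0.004] [ 0.401 -0.582 -0.004] [ 0.555 -0.43   0.013]
vise 0.93 [286. 165.] 1947 [0.571 0.198 0.063] [ 0.432  0.158 -0.005] [0.681 0.452 0.194]
seat 0.88 [286. 166.] 1822 [0.57  0.197 0.065] [ 0.432  0.158 -0.005] [0.665 0.427 0.194]
stud_level 0.88 [285. 165.] 1848 [0.571 0.197 0.065] [ 0.432  0.158 -0.002] [0.681 0.439 0.194]
lockring 0.75 [284. 167.] 1853 [0.57  0.197 0.065] [ 0.432  0.158 -0.003] [0.681 0.364 0.194]
lockring 0.43 [268. 224.] 55 [0.452 0.008 0.007] [ 0.433 -0.016 -0.002] [0.464 0.028 0.014]
0.6 [0.26646747 0.62013857 0.22656783] [ 1.79999941e+02  2.48136888e-04 -2.32500504e+01]
```

```bash
python3 - <<'E'
from h import *
a=np.load('top0.npz')['im']
save('v1.png',a)
def crop(c,w,k): 
    x,y=c; return cv2.resize(a[y-w:y+w,x-w:x+w],None,fx=k,fy=k,interpolation=cv2.INTER_CUBIC)
save('v2.png',np.hstack([crop((343,215),36,5.5),crop((222,205),36,5.5)]))
E
```

```text
(no output)
```

View pics/v1.png

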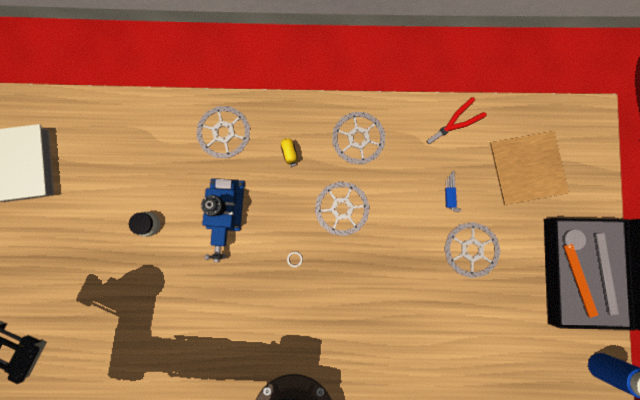

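View pics/v2.png

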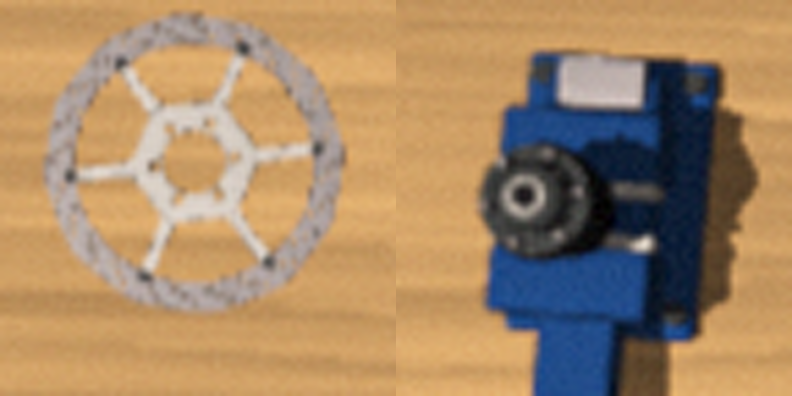

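Look-alikes for the disc: pixels (223,132), (358,138), (343,209) and (472,249). The nearest to the base is (343,209), at a range of 0.605 m, and the crop confirms it. The hub top is at about (212,204), and studs are faintly visible. Next I fit the poses in rectified views.

```bash
cat >> h.py <<'E'
def rect(n,im,x,y,z,h,st):
    g=np.arange(-h,h+st/2,st); X,Y=np.meshgrid(g,g)
    p=proj(n,np.c_[(x+X).ravel(),(y+Y).ravel(),np.full(X.size,z)]).astype(np.float32).reshape(X.shape+(2,))
    return cv2.remap(im,p[...,0],p[...,1],cv2.INTER_CUBIC),X,Y
def disc_model(X,Y,th):
    rr=np.hypot(X,Y); a=np.arctan2(Y,X)-th
    m=(rr<.08)&(rr>.0645)
    k=(a+np.pi/6)%(np.pi/3)-np.pi/6   # from nearest arm
    m|=(np.abs(rr*np.sin(k))<.0035)&(rr<.07)&(rr>.03)
    f=(a)%(np.pi/3)-np.pi/6
    m|=(rr*np.cos(f)<.031)&(rr>.0175)
    return m
def fit_disc(n,im,x,y,z):
    from scipy.optimize import minimize
    s,X,Y=rect(n,im,x,y,z,.1,.001)
    hsv=cv2.cvtColor(s,cv2.COLOR_RGB2HSV)[...,1].astype(float)
    best=None
    def cost(p):
        m=cv2.GaussianBlur(disc_model(X-p[0]/1e3,Y-p[1]/1e3,np.radians(p[2])).astype(float),(0,0),1.2)
        return np.corrcoef(m.ravel(),hsv.ravel())[0,1]
    c=[minimize(cost,[0,0,t],method='Nelder-Mead',options=dict(initial_simplex=[[0,0,t],[6,0,t],[0,6,t],[0,0,t+8]])) for t in(0,20,40)]
    b=min(c,key=lambda q:q.fun); return x+b.x[0]/1e3,y+b.x[1]/1e3,b.x[2],b.fun
E
python3 - <<'E'
from h import *
T=[]
for n in('top','side'):
    im=np.load(n+'0.npz')['im']
    print(n,np.round(fit_disc(n,im,.591,-.13,.004),4))
    row=[]
    for z in (.19,.1845,.18):
        s,_,_=rect(n,im,.54,.23,z,.05,.0004); row.append(cv2.resize(s[::-1],(260,260)))
    T.append(np.hstack(row))
save('v3.png',np.vstack(T))
E
```

```text
top [ 0.591  -0.1298 37.2911 -0.9792]
side [ 0.59   -0.1302 37.1984 -0.9731]
```

View pics/v3.png

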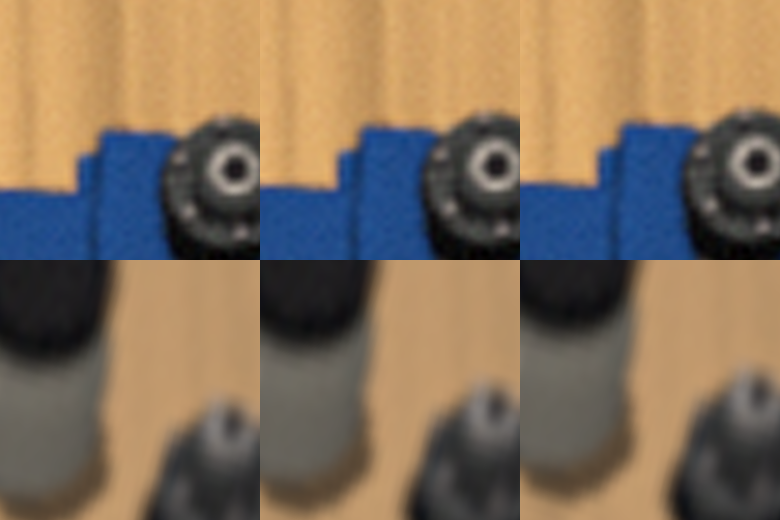

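The disc fits well in both views: (0.5905, -0.130), with an arm at 37.25°. The hub axle is near (0.579, 0.216). I recentre on it.

```bash
python3 - <<'E'
from h import *
T=[]
for n in('top','side'):
    im=np.load(n+'0.npz')['im']
    row=[]
    for z in (.19,.18):
        s,_,_=rect(n,im,.579,.216,z,.035,.00025); s=cv2.resize(s[::-1],(300,300)).copy()
        s=cv2.convertScaleAbs(s,alpha=1.5)
        k=300/.07
        cv2.circle(s,(150,150),int(k*(.0095 if z==.19 else .022)),(255,0,0),1)
        row.append(s)
    # model scores for hub: stud angle via brightness on 22 mm circle at tip height
    T.append(np.hstack(row))
im=np.load('top0.npz')['im']; d=np.load('top0.npz')['d']
save('v4.png',np.vstack(T))
s,X,Y=rect('top',im,.579,.216,.19,.025,.0005); g=cv2.cvtColor(s,cv2.COLOR_RGB2GRAY).astype(float)
best=[]
for dx in np.arange(-4,4.1,.5):
  for dy in np.arange(-4,4.1,.5):
    rr=np.hypot(X-dx/1e3,Y-dy/1e3); m=(rr<.0095)&(rr>.005)
    mo=((rr>.0105)&(rr<.015)); best.append((g[m].mean()-g[mo].mean(),dx,dy))
print(sorted(best)[-4:])
E
```

```text
[(np.float64(72.76162663375531), np.float64(1.0), np.float64(-1.5)), (np.float64(72.77760386516076), np.float64(2.0), np.float64(-1.5)), (np.float64(73.54705402023912), np.float64(1.5), np.float64(-1.0)), (np.float64(73.76588173979766), np.float64(1.5), np.float64(-1.5))]
```

View pics/v4.png

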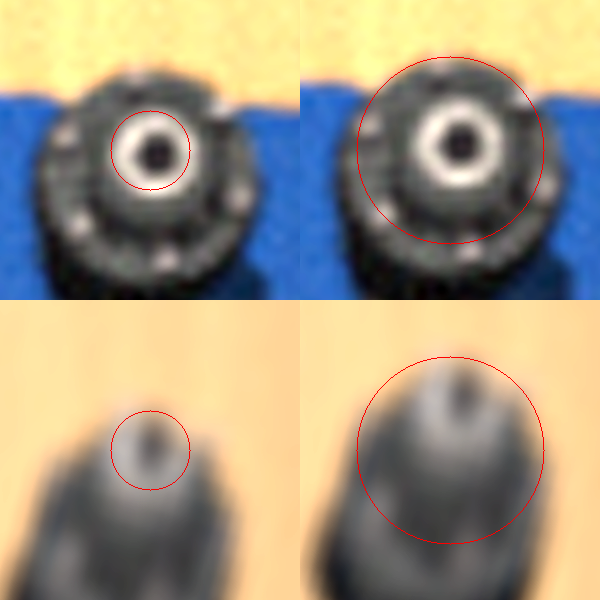

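The studs in the top panel are at about (443,67), (521,100), (547,187), (470,248), (385,212) and (370,127). That puts the hub centre at about (0.580, 0.215) with a stud angle of about 39.8° mod 60. The disc is at 37.25°, so it needs about +2.5°. The tool's closing line is at 66.75° and the flat is at 67.25°. I'm setting out with the fingers at about 75 mm so that they fit inside the windows.

```bash
python3 -m handwheel '[[0.15,2,-4.7,0.5,0],[0.15,4,-9.4,1,0],[0.15,6.1,-14.1,1,0],[0.15,8.1,-18.8,1,0],[0.15,10.1,-23.5,1,0],[0.15,12.2,-28.2,1,0],[0.15,14.2,-32.9,1,0],[0.15,16.2,-37.5,1,0.5]]' 25; python3 -m handwheel '[[0.15,2,-4.7,0,0],[0.15,4,-9.4,0,0],[0.15,6.1,-14.1,0,0],[0.15,8.1,-18.8,0,0],[0.15,10.1,-23.5,0,0],[0.15,12.2,-28.2,-3,0],[0.15,14.2,-32.9,-8,0],[0.15,16.2,-37.5,-13,0]]'; python3 -m handwheel '[[0.15,0,0,0,0],[0.15,0,0,0,0]]'
```

```text
time_s: 1.6
tcp_pos: [0.4289, 0.2436, 0.237]
eef_rot: [-179.9, -0.0, -22.7]
contact_force: [0.2, -0.7, 1.1]
gripper_width: 0.0744
gripper_force: 0.0
time_s: 2.6
tcp_pos: [0.5864, -0.1201, 0.1181]
eef_rot: [-180.0, -0.1, -22.8]
contact_force: [1.1, -0.5, 0.5]
gripper_width: 0.0742
gripper_force: 0.0
time_s: 2.85
tcp_pos: [0.5858, -0.1188, 0.119]
eef_rot: [180.0, -0.0, -22.8]
contact_force: [0.1, -0.5, -0.2]
gripper_width: 0.0746
gripper_force: 0.0
```

```bash
python3 -m handwheel '[[0.15,0.47,-1.12,-2,0],[0.15,0.47,-1.12,-6,0],[0.15,0.47,-1.12,-9,0],[0.15,0.47,-1.12,-9.5,0],[0.15,0.47,-1.12,-9.5,0],[0.15,0.47,-1.12,-9.5,0]]'; python3 - <<'E'
from h import *
n='side';im,d=imaging.capture(n); print(proj(n,[.5905,-.13,.01]))
save('v5.png',cv2.resize(im[190:290,260:400],None,fx=5,fy=5,interpolation=cv2.INTER_CUBIC))
E
```

```text
time_s: 3.6
tcp_pos: [0.5915, -0.1296, 0.0254]
eef_rot: [-179.9, -0.1, -22.7]
contact_force: [-0.6, -0.4, 1.3]
gripper_width: 0.0741
gripper_force: 0.0
[[320.97093057 246.16881954]]
```

View pics/v5.png

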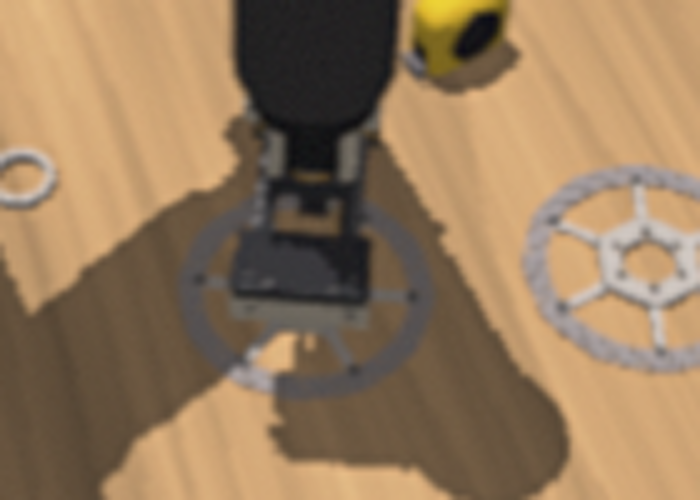

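The gripper is centred over the chosen disc, with its fingers above the windows (near finger at about crop (300,320)). I lower and pinch.

```bash
python3 -m handwheel '[[0.15,-0.05,0,-0.8,0],[0.15,-0.05,0,-1.6,0],[0.15,-0.05,0,-2.1,0],[0.15,-0.05,0,-2.3,0],[0.15,-0.05,0,-2.3,0]]'; python3 -m handwheel '[[0.2,0,0,0,0],[0.26,0,0,0,0],[0.32,0,0,0,0],[0.4,0,0,0,0],[0.4,0,0,0,0],[0.4,0,0,0,0]]' 25
```

```text
time_s: 4.28
tcp_pos: [0.5898, -0.1298, 0.0006]
eef_rot: [180.0, 0.0, -22.7]
contact_force: [-0.2, -0.2, 0.3]
gripper_width: 0.0743
gripper_force: 0.0
time_s: 5.03
tcp_pos: [0.5898, -0.1298, 0.0008]
eef_rot: [180.0, -0.0, -22.8]
contact_force: [0.3, -0.3, -0.0]
gripper_width: 0.0613
gripper_force: 25.0
```

```bash
python3 -m handwheel '[[0.4,0,0,1,0],[0.4,0,0,3,0],[0.4,0,0,7,0],[0.4,0,0,12,0],[0.4,0,0,16,0],[0.4,0,1,20,0],[0.4,0,3,22,0],[0.4,0,6,23,0]]'; python3 -m handwheel '[[0.4,-0.1,5,0,0],[0.4,-0.3,10,0,0],[0.4,-0.5,15,0,0],[0.4,-0.7,20,0,0],[0.4,-0.9,24,0,1],[0.4,-1,27,0,2.5],[0.4,-1,28.5,0,2.5],[0.4,-1,28.5,0,2.5]]'; python3 -m handwheel '[[0.4,0,0,0,0],[0.4,0,0,0,0]]'
```

```text
time_s: 6.02
tcp_pos: [0.59, -0.0696, 0.2331]
eef_rot: [-179.9, -0.1, -22.8]
contact_force: [0.4, 0.2, -1.0]
gripper_width: 0.0616
gripper_force: 25.0
time_s: 7.02
tcp_pos: [0.5796, 0.2158, 0.2309]
eef_rot: [180.0, 0.0, -20.2]
contact_force: [-0.0, -1.2, -1.2]
gripper_width: 0.0613
gripper_force: 25.0
time_s: 7.28
tcp_pos: [0.5799, 0.2142, 0.231]
eef_rot: [180.0, -0.0, -20.3]
contact_force: [0.4, 0.1, -1.2]
gripper_width: 0.0615
gripper_force: 25.0
```

```bash
python3 - <<'E'
from h import *
s=get_state(); x,y,z=s['tcp_pos']; th=np.radians(s['eef_rot'][2]+60); o=[]
A=np.linspace(0,2*np.pi,200)
for n in('top','side'):
    im,d=imaging.capture(n)
    c=proj(n,[x,y,z])[0].astype(int); x0,y0=c[0]-45,c[1]-45
    k=6; big=cv2.resize(im[y0:y0+90,x0:x0+66+24],None,fx=k,fy=k,interpolation=cv2.INTER_CUBIC)[:, :]
    def q(P): return np.round((proj(n,P)-[x0,y0]+.5)*k-.5).astype(np.int32)
    for R in(.08,.0645): cv2.polylines(big,[q(np.c_[x+R*np.cos(A),y+R*np.sin(A),0*A+z+.001])],True,(255,0,0),1)
    for i in range(6):
        a=th+i*np.pi/3; cv2.polylines(big,[q([[x+R*np.cos(a),y+R*np.sin(a),z+.001] for R in(.035,.08)])],False,(0,255,0),1)
    o.append(cv2.resize(big,(400,400)))
save('v6.png',np.hstack(o))
E
```

```text
(no output)
```

View pics/v6.png

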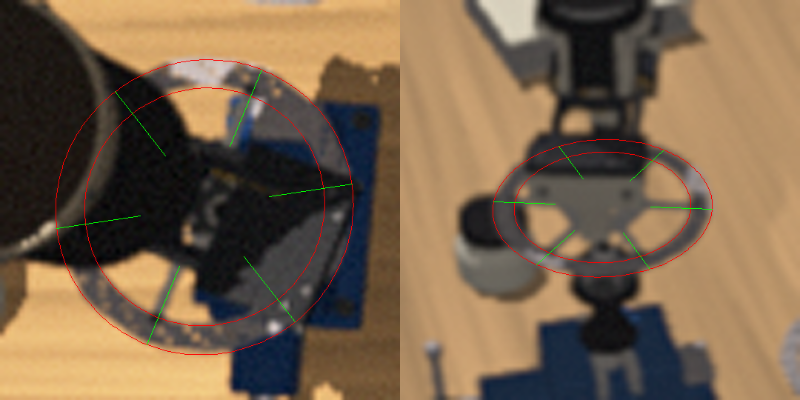

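The disc is level in the grip and its ring and arms match the overlay (top view centre at about (205,205), side view at about (603,208)). I go down over the axle, then feel.

```bash
python3 -m handwheel '[[0.4,0.03,0.03,-1.5,0],[0.4,0.03,0.03,-3,0],[0.4,0.03,0.03,-3.7,0],[0.4,0.03,0.03,-4.1,0],[0.4,0.03,0.03,-4.3,0],[0.4,0.03,0.03,-4.3,0]]'; python3 -m handwheel '[[0.4,0,0,-0.1,0],[0.4,0,0,-0.2,0],[0.4,0,0,-0.3,0],[0.4,0,0,-0.4,0],[0.4,0,0,-0.4,0]]'
```

```text
time_s: 8.12
tcp_pos: [0.5802, 0.2156, 0.1879]
eef_rot: [-180.0, -0.0, -20.2]
contact_force: [-0.3, -0.1, -0.7]
gripper_width: 0.0614
gripper_force: 25.0
time_s: 8.75
tcp_pos: [0.58, 0.2154, 0.1837]
eef_rot: [180.0, 0.0, -20.3]
contact_force: [-0.1, 0.3, -1.3]
gripper_width: 0.0613
gripper_force: 25.0
```

```bash
python3 -m handwheel '[[0.4,0,0,-0.1,0],[0.4,0,0,-0.2,0],[0.4,0,0,-0.2,0]]';python3 -m handwheel '[[0.4,0,0,-0.1,0],[0.4,0,0,-0.1,0]]';python3 -m handwheel '[[0.4,0,0,-0.1,0],[0.4,0,0,-0.1,0]]'
```

```text
time_s: 9.12
tcp_pos: [0.58, 0.2152, 0.1817]
eef_rot: [180.0, 0.0, -20.3]
contact_force: [-0.3, -0.6, -0.8]
gripper_width: 0.0614
gripper_force: 25.0
time_s: 9.38
tcp_pos: [0.5799, 0.2152, 0.1806]
eef_rot: [180.0, 0.0, -20.3]
contact_force: [-1.0, -3.0, -0.2]
gripper_width: 0.0611
gripper_force: 25.0
time_s: 9.62
tcp_pos: [0.5799, 0.2152, 0.1796]
eef_rot: [180.0, 0.0, -20.3]
contact_force: [-0.8, -3.9, 0.5]
gripper_width: 0.0615
gripper_force: 25.0
```

Light collar contact is pushing toward -y. I ease the disc that way and carry on down.

```bash
python3 -m handwheel '[[0.4,-0.01,-0.07,0,0],[0.4,-0.01,-0.07,0,0]]';python3 -m handwheel '[[0.4,0,0,-0.05,0],[0.4,0,0,-0.1,0],[0.4,0,0,-0.1,0]]';python3 -m handwheel '[[0.4,0,0,-0.1,0],[0.4,0,0,-0.1,0]]'
```

```text
time_s: 9.88
tcp_pos: [0.5799, 0.215, 0.1797]
eef_rot: [-180.0, 0.0, -20.3]
contact_force: [-1.0, -1.4, -1.3]
gripper_width: 0.0612
gripper_force: 25.0
time_s: 10.25
tcp_pos: [0.58, 0.2149, 0.1788]
eef_rot: [-180.0, -0.0, -20.2]
contact_force: [-2.1, -1.1, 0.1]
gripper_width: 0.0614
gripper_force: 25.0
time_s: 10.5
tcp_pos: [0.5799, 0.2148, 0.1775]
eef_rot: [180.0, 0.0, -20.3]
contact_force: [-0.8, -1.5, -0.8]
gripper_width: 0.0612
gripper_force: 25.0
```

```bash
python3 -m handwheel '[[0.4,-0.02,-0.03,-0.1,0],[0.4,-0.02,-0.03,-0.2,0],[0.4,-0.02,-0.03,-0.2,0]]';python3 -m handwheel '[[0.4,0,0,-0.1,0],[0.4,0,0,-0.2,0],[0.4,0,0,-0.2,0]]'; python3 -c "
from plant import *;s=get_state();print(s['moment'],s['contact_force'])"
```

```text
time_s: 10.88
tcp_pos: [0.5798, 0.2146, 0.1756]
eef_rot: [-180.0, 0.0, -20.3]
contact_force: [0.4, -0.1, -1.3]
gripper_width: 0.0613
gripper_force: 25.0
time_s: 11.25
tcp_pos: [0.5798, 0.2145, 0.1736]
eef_rot: [-180.0, -0.0, -20.3]
contact_force: [-1.0, -0.1, -1.0]
gripper_width: 0.0614
gripper_force: 25.0
[-0.1581145   0.15557366 -0.03554354] [-0.97893514 -0.10643614 -0.95629908]
```

Free travel with no upward force, so it is going down between the studs. On to the seat.

```bash
python3 -m handwheel '[[0.4,0,0,-0.06,0],[0.4,0,0,-0.06,0]]';python3 -m handwheel '[[0.4,0,0,-0.06,0],[0.4,0,0,-0.06,0]]';python3 -m handwheel '[[0.4,0,0,-0.05,0],[0.4,0,0,-0.05,0]]'
```

```text
time_s: 11.5
tcp_pos: [0.5798, 0.2145, 0.1731]
eef_rot: [-180.0, -0.0, -20.2]
contact_force: [-0.2, -0.3, -2.6]
gripper_width: 0.0616
gripper_force: 25.0
time_s: 11.75
tcp_pos: [0.5798, 0.2145, 0.1728]
eef_rot: [-180.0, -0.0, -20.2]
contact_force: [-1.4, -0.9, 1.0]
gripper_width: 0.0611
gripper_force: 25.0
time_s: 12.0
tcp_pos: [0.5799, 0.2145, 0.1727]
eef_rot: [-180.0, -0.0, -20.2]
contact_force: [-2.8, -0.8, 6.2]
gripper_width: 0.0617
gripper_force: 25.0
```

Contact came at TCP 0.1727, so the underside is at about 0.172, which is the seat height. I let go and withdraw straight up.

```bash
python3 -m handwheel '[[0.33,0,0,0.03,0],[0.28,0,0,0.03,0],[0.22,0,0,0.03,0],[0.15,0,0,0.03,0],[0.15,0,0,0.03,0],[0.15,0,0,0.03,0]]';python3 -m handwheel '[[0.15,0,0,0.3,0],[0.15,0,0,0.8,0],[0.15,0,0,1.5,0],[0.15,0,0,2.5,0],[0.15,0,0,5,0],[0.15,0,0,9,0],[0.15,0,0,13,0],[0.15,0,0,15,0]]'; python3 -m handwheel '[[0.15,-2,4,0,0],[0.15,-4,9,0,0],[0.15,-6,14,0,0],[0.15,-8,19,0,0],[0.15,-10,24,0,0],[0.15,-12,28,0,0],[0.15,-12,28,0,0],[0.15,-12,28,0,0]]'; python3 - <<'E'
from h import *
T=[]
for n in('top','side'):
    im,d=imaging.capture(n)
    for z in(.174,):
        x,y=.5803,.2145
        s,X,Y=rect(n,im,x,y,z,.1,.0005); T.append(cv2.resize(s[::-1],(400,400)))
    print(n,fit_disc(n,im,x,y,z))
    P=proj(n,[x,y,z])[0].astype(int); c=d[P[1]-35:P[1]+36,P[0]-35:P[0]+36]; v,u=np.nonzero(c>0)
    W=by_depth(n,np.c_[u+P[0]-35,v+P[1]-35],c[v,u]); rr=np.hypot(W[:,0]-x,W[:,1]-y)
    m=(rr<.078)&(rr>.067)&(W[:,2]>.15)&(W[:,2]<.2)
    A=np.c_[W[m,0]-x,W[m,1]-y,np.ones(m.sum())]; print('plane',m.sum(),np.linalg.lstsq(A,W[m,2],rcond=None)[0])
save('v7.png',np.hstack(T))
E
```

```text
time_s: 12.75
tcp_pos: [0.5798, 0.2145, 0.1723]
eef_rot: [180.0, 0.0, -20.3]
contact_force: [0.7, -0.3, 1.0]
gripper_width: 0.0745
gripper_force: 0.0
time_s: 13.75
tcp_pos: [0.5804, 0.2147, 0.326]
eef_rot: [-179.8, -0.2, -20.2]
contact_force: [0.3, 0.3, -0.0]
gripper_width: 0.0741
gripper_force: 0.0
time_s: 14.75
tcp_pos: [0.4597, 0.4945, 0.3228]
eef_rot: [-180.0, -0.0, -20.2]
contact_force: [0.4, -1.4, 0.5]
gripper_width: 0.0744
gripper_force: 0.0
top (np.float64(0.5808015008868727), np.float64(0.2150053529323893), np.float64(39.712581056249405), np.float64(-0.7903931720217672))
plane 704 [ 0.00113237 -0.0015869   0.17483027]
side (np.float64(0.5800156037453637), np.float64(0.21630765007604194), np.float64(39.89589085892663), np.float64(-0.6503132035477313))
plane 285 [ 2.56963188e-03 -2.00682968e-05  1.75445159e-01]
```

View pics/v7.png

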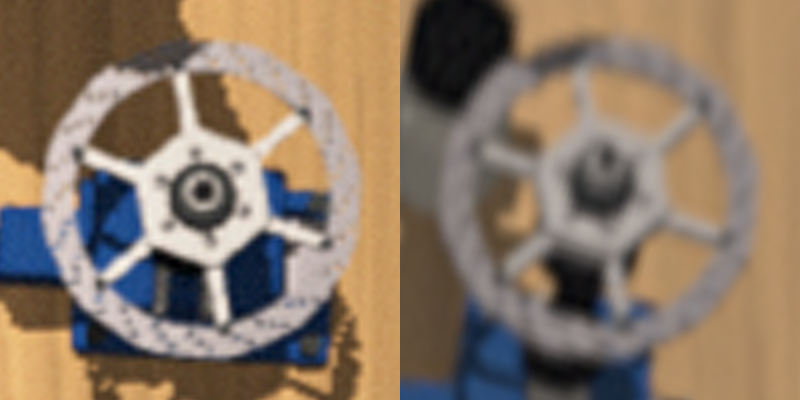

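The disc is level on the hub with its ring top at 0.175 m, which is seat height. It is centred on the collar at about (203,193), with the studs in the holes and the gripper clear. I hand in.

```bash
python3 -c "
from plant import r; print(r.close_job())"
```

```text
the job is handed in; nothing more can be done
None
```

The nearest brake disc is fitted over the collar and studs and measured level at seat height; I let it go, backed the gripper clear and handed the job in at about 15 s with no forcing, though no verdict came back.

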